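# Hang the loaded weighing pan on the spring balance

### The job

Weigh the small paper-wrapped pack: take the weighing pan it lies in by its handle and hang the pan by its wire bail in the hook of the spring balance, with the pack still in it. The load is lopsided, so give the pan its hanging lean while you still hold it, ease its weight gently onto the spring by feel, and let go only when the spring carries all of it, so that the hook does not bounce and the pan does not swing, spill or come off. Leave the pan hanging free and still, and the other things where they are.

Things in the scene. Friction and masses are not known exactly. Their poses are not given: they have to be found in the camera images.
- pan_handle (a point): centre of the straight black plastic handle of the weighing pan, the place to grip it. The handle is 66 mm long, 14 mm wide and 20 mm high, with its centre 30 mm above the pan's underside. Axes are those of the pan: x runs along the handle to the dish (the dish's centre lies 100 mm further along +x), y across the handle, z up
- bail_top (a point): underside of the top of the pan's bail, the spot that must sit in the hook. The bail is a stiff steel wire 4 mm thick, fixed to the dish, an arch in the pan's y-z plane whose top is a blunt upside-down V; this point lies 156 mm above the pan's underside, that is 100 mm along +x and 126 mm up from pan_handle. Axes as the pan's
- pan: the weighing pan: round steel dish 120 mm across and 26 mm deep with the handle and bail; 150 g empty. Its weight and the pack's lie towards the handle: hung free by the bail the loaded pan leans, handle end down, by about 5 to 8 degrees about its y axis (the further off-centre and the heavier the pack, the more). Origin: centre of the underside; axes as pan_handle
- pack_center (a point): centre of the small paper-wrapped pack, a brown cylinder 48 mm across and 46 mm high standing loose in the pan, 10 to 22 mm off the dish's centre towards the handle; mass anywhere from 80 to 440 g, unknown
- pack: the same pack; origin at the centre of its underside, z its axis
- stand: the fixed support stand with the spring balance: grey base plate 210 x 130 x 12 mm, upright rod 12 mm thick 125 mm behind the hook (+x side), and a clear tube 30 mm across held upright by two clamps; the tube's lower end is 75 mm above the hook's saddle. Origin: on the bench straight under the hook; its -x side is the open side, which the hook's mouth faces
- hook: steel hook of the spring balance, 5 mm wire, a J in the stand's x-z plane; it slides only straight up and down. Origin: the saddle, the lowest point of the hook's inside, 300 mm above the bench when unloaded. Spring about 70 N/m, end of travel 110 mm down; where it comes to rest depends on the weight hung
- hook_tip (a point): top of the hook's upturned tip, 27 mm above the saddle and 22 mm from it towards the stand's -x side. The shank bends back from the saddle and meets the tube's axis 55 mm above it, so the bail enters over the tip about 40 mm above the saddle, moving along the stand's +x until over the saddle, and is then lowered
- dish: bystander: steel dish 112 mm across, 30 mm high, without bail or handle; origin centre of underside
- pack_b: bystander: wide wrapped pack, 80 mm across, 36 mm high; origin centre of underside
- pack_c: bystander: wrapped pack 64 mm across, 60 mm high; origin centre of underside
- bottle: bystander: amber bottle 52 mm across, 130 mm high; origin centre of underside
- beaker: bystander: glass beaker 66 mm across, 85 mm high; origin centre of underside
- gauze: bystander: white gauze roll standing on end, 44 mm across, 75 mm high; origin centre of underside
- drops: bystander: dropper bottle 32 mm across, 65 mm high; origin centre of underside
Things that resemble listed ones, but are neither listed nor needed, are in the scene too. What is shaped like the pack but orange is not meant.

How it is judged:
By the outcome, as a careful person would: the job done as asked, in the order asked, and still so for the second after the job is handed in, with the robot touching nothing.
It also fails if it takes over 64 s, if anything falls off the work surface, if the arm or the gripper's body presses on something with over 40 N, if the wrist force passes 120 N, or if a joint passes its speed limit or range.

### The arm

A 7-joint arm with a two-finger parallel gripper is mounted at the origin on the work surface. World frame = base frame: x ahead of the robot, y to its left, z up, the work surface at z = 0. Lengths are in m, angles in rad, forces in N, time in s.
With the tool pointing down it reaches from about 0.425 to 0.875 m from the base axis. Payload 8.4 kg.
Tool frame: the origin (TCP) lies between the finger pads; the fingertips stand 25 mm ahead of it and the grasp point (between the pads) lies 6 mm ahead of it (manip.tips_ahead is the z of the fingertips in the tool frame, in m); z points along the fingers, y is the line along which they close (so a half turn about z gives the same grasp; the last joint's range is limited). The gripper opens to 85 mm and grips with 20 to 120 N. Pads are 22 mm wide; open, the fingers measure 114 mm over their backs; the gripper's body (76 mm by 85 mm) begins 54 mm behind the grasp point. The pads swing forward as they close: fully open they stand 13 mm farther back than shut.
Start: joints at [1.14, 0.333, 0.04, 1.465, -0.013, 1.343, -0.059], TCP at [0.212, -0.615, 0.256] pointing down, gripper open.
Joint ranges: [-2.58, 2.58], [-0.38, 2.09], [-1.3, 1.39], [0.25, 2.4], [-1.5, 4.64], [0.08, 2.09], [-2.65, 2.65]. Speed limits (rad/s): [2.22, 2.22, 2.79, 2.79, 3.14, 3.14, 3.14].

### API

Orientations are given as a unit quaternion [x, y, z, w].
In Python, from cell import manip gives the robot as it stands.
- The arm moves only by the tool move_arm, never from a script. Its argument "targets" is a list of rows, each a list of 6 numbers: the shift along the tool's x, y, z in mm, then the turn, a rotation vector about the tool's x, y, z in rad. A call has exactly 8 rows; each row shifts and turns the commanded pose from where the row before left it, along the tool's axes as they then stand; what a row does not reach is not made up. A row lasts 1/8 s, in which the tool goes at most 62.5 mm and 10.7 degrees, less where a joint would pass 70% of its speed; a pose out of reach is approached as far as the arm can. A call is refused whole if a number of a shift passes 62.5 or a number of a turn 0.188, either way. A call with a gripper value outside its range is refused whole. "claw" is the finger opening in mm, from 0 to 85.4, set as the call begins (left out, the last holds). The fingers move at their own pace and stop on an object; the grip force is fixed at half the most. Time passes only in rows, so rows that do not move let the fingers close, or fill a call up. It gives the time, the measured TCP pose, the force, the opening and the grip force at its end, in the units of the state.
- manip.read_state(): the state, without advancing time (a new reading comes with each control period).
- manip.read_camera(name): name is "side" or "top" or "wrist"; returns a dict with "color" (420x560x3 uint8, blue, green, red), "depth" (420x560 float32, m along the optical axis (not along the pixel's ray), 0 where there is no reading), "fx", "fy", "cx", "cy" (pixels), "rvec" (rotation vector, rad) and "tvec" (3), from world to camera coordinates, as OpenCV has them. Camera axes: x right, y down, z forward; pixel columns grow to the right and rows downward; lengths in m; the calibration is good to about 2 mm. A picture is of the moment at which its call begins.
- manip.job_done(): hands the job in; it is judged then, once.
The state is a dict: "clock": time; "joint_pos": joint angles; "qvel": joint speeds; "joint_efforts": joint torques, N m; "tcp_pos": TCP position; "orientation": TCP orientation; "force": force on the tool from outside, world axes, zero at the start; "ft_torque": the same for the moment, N m; "width": finger opening in m; "finger_force": force on a finger pad.
Only numpy, scipy, OpenCV 4.12 (cv2) and the standard library are available. Lean on these libraries where they do the work, as an engineer would, in place of code of your own. Each camera call takes 0.05 s, during which the arm holds its last target. There are 200 camera calls.

## Working session

There is one attempt and no reset: what is moved stays moved. The work goes in short steps, Python scripts to look and compute and a tool call to move; the robot and the scene stay as the last step left them, time stands still between calls to the robot, and variables do not carry over. Pictures are saved under pics/ and viewed, at most 10 in all, crops included, and the job is handed in when it is done.

Besides the shell and the picture viewer there is one more tool, called after "Request:" as a command line: name --pt "numbers of a row" for each row, then --argument value for the rest. move_arm: Moves the arm, as the interface text tells. Its arguments: {"type":"object","properties":{"targets":{"type":"array","items":{"type":"array","items":{"type":"number"}}},"claw":{"type":"number"}},"required":["targets"]}

```bash
ls; mkdir -p pics
cat > h.py <<'E'
import numpy as np, cv2
from scipy.spatial.transform import Rotation as R
from cell import manip
def cloud(c):
    d=c["depth"]; v,u=np.mgrid[:d.shape[0],:d.shape[1]]
    p=np.stack([(u-c["cx"])/c["fx"]*d,(v-c["cy"])/c["fy"]*d,d],-1)
    Rm=cv2.Rodrigues(np.array(c["rvec"],float))[0]
    w=(p-np.array(c["tvec"]).ravel())@Rm
    w[d==0]=np.nan
    return w
def proj(c,P):
    return cv2.projectPoints(np.array(P,float).reshape(-1,3),np.array(c["rvec"],float),np.array(c["tvec"],float),np.array([[c["fx"],0,c["cx"]],[0,c["fy"],c["cy"]],[0,0,1]]),None)[0].reshape(-1,2)
def st():
    s=manip.read_state(); 
    for k in("clock","joint_pos","tcp_pos","orientation","force","ft_torque","width","finger_force"): print(k,np.round(s[k],4))
    return s
E
python3 - <<'E'
from h import *
import pickle
st()
cs={n:manip.read_camera(n) for n in("top","side")}
pickle.dump(cs,open("c0.pkl","wb"))
for n,c in cs.items(): cv2.imwrite(f"pics/{n}0.png",c["color"]); print(n,c["rvec"],c["tvec"])
E
```

```text
pics
clock 0.0
joint_pos [ 1.1398  0.3339  0.0399  1.4663 -0.0134  1.3433 -0.0585]
tcp_pos [ 0.2116 -0.6142  0.2554]
orientation [ 9.863e-01  1.651e-01 -2.000e-04 -8.000e-04]
force [-0.9108 -0.0149 -0.0433]
ft_torque [-0.0028 -0.0124 -0.011 ]
width 0.0853
finger_force 0.0
top [ 2.12203553 -2.14612723  0.18665635] [-0.01754035  0.5967021   1.44861093]
side [ 0.9161947  -2.32139965  1.2701873 ] [0.42577325 0.39920036 1.13398422]
```

View pics/top0.png

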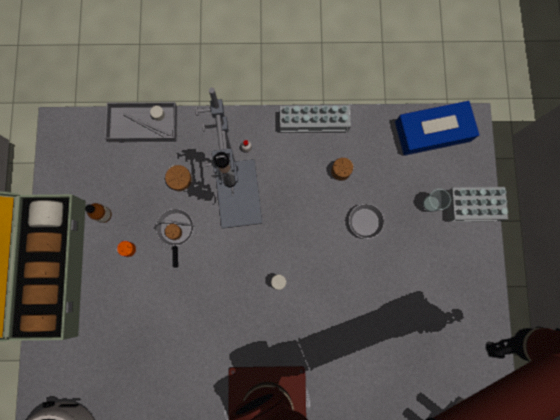

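View pics/side0.png

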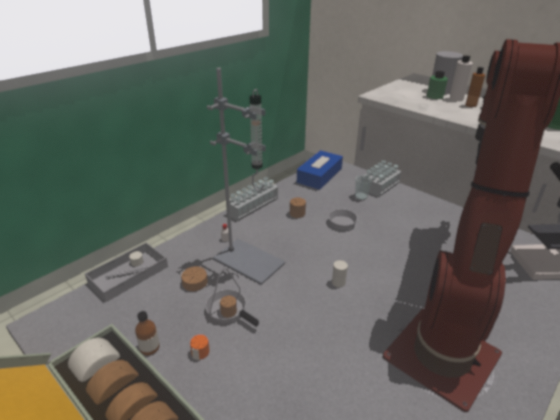

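The top view shows one handled pan at (174,228), with its handle at (175,257) and a brown pack at (173,232). The stand's plate is at (239,193) and its tube at (222,160). The orange lookalike is at (125,248), and a dish without handle or bail is at (366,221). Next I'll measure and take an enlarged crop.

Run:
```python
from h import *
import pickle
cs=pickle.load(open("c0.pkl","rb")); c=cs["top"]; w=cloud(c); im=c["color"]; s=cs["side"]; ws=cloud(s)
cv2.imwrite("pics/crop1.png",np.hstack([cv2.resize(im[130:290,90:270],None,fx=2.2,fy=2.2,interpolation=3),cv2.resize(s["color"][60:360,130:310],(211*1,352),interpolation=3)]))
v,u=np.mgrid[:420,:560]
g=im.astype(int).sum(-1); 
m=(u>168)&(u<182)&(v>244)&(v<270)&(w[...,2]>.02)&(w[...,2]<.06)
P=w[m]; print("handle",m.sum(),P.mean(0),P.min(0),P.max(0))
q=P[:,:2]-P[:,:2].mean(0); U,S,V=np.linalg.svd(q); print("axis",V[0],np.ptp(q@V[0]),np.ptp(q@V[1]))
m=(u>155)&(u<195)&(v>205)&(v<246)&(w[...,2]>.015)&(w[...,2]<.035); P=w[m]
def circ(P):
    A=np.c_[2*P[:,:2],np.ones(len(P))]; x=np.linalg.lstsq(A,(P[:,:2]**2).sum(1),rcond=None)[0]; return x[:2],np.sqrt(x[2]+x[:2]@x[:2])
print("rim",m.sum(),circ(P))
m=(u>155)&(u<195)&(v>205)&(v<246)&(w[...,2]>.04)&(w[...,2]<.058); P=w[m];print("pack",m.sum(),P.mean(0),P.min(0),P.max(0))
m=(u>155)&(u<195)&(v>195)&(v<246)&(w[...,2]>.07); P=w[m];print("bail",m.sum(),np.round(P[np.argsort(P[:,2])][-12:],3))
m=(u>205)&(u<275)&(v>150)&(v<235)&(w[...,2]>.006)&(w[...,2]<.02)
r=cv2.minAreaRect((w[m][:,:2]*1000).astype(np.float32)); print("plate",m.sum(),r,cv2.boxPoints(r))
# side: stand points
for vv in(170,185): pass
m=(ws[...,2]>.27)&(ws[...,2]<.6); 
mm=(u>190)&(u<280)&(v>60)&(v<230)
for lo,hi in((.29,.33),(.33,.37),(.38,.5),(.5,.6)):
    k=mm&(ws[...,2]>lo)&(ws[...,2]<hi)&(ws[...,1]<.45)&(ws[...,0]<1.2); P=ws[k]; print(lo,k.sum(), np.round(P[:: max(1,len(P)//12)],3).tolist())
m=(u>195)&(u<240)&(v>80)&(v<200)&(w[...,2]>.3); P=w[m]; print(m.sum()); print(np.round(P[::max(1,len(P)//25)],3).tolist())
```

```text
handle 130 [0.45319063 0.27792497 0.0378878 ] [0.41689946 0.26784013 0.02050257] [0.48627835 0.29773684 0.04941285]
axis [-0.99617139 -0.08742171] 0.0710024576682507 0.029795684888961334
rim 282 (array([0.54302412, 0.28487322]), np.float64(0.05384474834431204))
pack 198 [0.52681485 0.28467529 0.05035902] [0.50234307 0.22474558 0.04088997] [0.55175759 0.30947745 0.05771861]
bail 45 [[0.54  0.296 0.155]
 [0.539 0.293 0.155]
 [0.542 0.273 0.156]
 [0.542 0.296 0.156]
 [0.542 0.279 0.156]
 [0.539 0.299 0.156]
 [0.542 0.293 0.157]
 [0.542 0.275 0.158]
 [0.542 0.29  0.159]
 [0.541 0.28  0.161]
 [0.541 0.286 0.163]
 [0.541 0.282 0.165]]
plate 2329 ((655.2970581054688, 80.9091796875), (219.8716278076172, 271.1205749511719), 89.32833099365234) [[518.45734  -27.42997 ]
 [789.55927  -30.608192]
 [792.1368   189.24832 ]
 [521.03485  192.42654 ]]
0.29 87 [[0.726, 0.1, 0.329], [0.73, 0.101, 0.321], [0.721, 0.097, 0.32], [0.72, 0.102, 0.315], [0.725, 0.103, 0.306], [0.732, 0.102, 0.296], [0.622, 0.087, 0.329], [0.624, 0.085, 0.321], [0.615, 0.089, 0.316], [0.583, 0.084, 0.32], [0.587, 0.084, 0.312],
[... 852 characters left out ...]
 0.105, 0.544], [0.59, 0.08, 0.539], [0.603, 0.115, 0.536], [0.607, 0.098, 0.517], [0.592, 0.098, 0.504]]
1558
[[0.735, 0.101, 0.632], [0.724, 0.098, 0.608], [0.736, 0.085, 0.553], [0.731, 0.115, 0.538], [0.72, 0.096, 0.553], [0.715, 0.096, 0.549], [0.744, 0.087, 0.446], [0.696, 0.093, 0.541], [0.727, 0.112, 0.432], [0.716, 0.108, 0.442], [0.671, 0.086, 0.541], [0.691, 0.09, 0.437], [0.643, 0.082, 0.539], [0.631, 0.107, 0.543], [0.629, 0.063, 0.533], [0.607, 0.095, 0.583], [0.6, 0.091, 0.585], [0.603, 0.068, 0.557], [0.601, 0.068, 0.548], [0.59, 0.081, 0.569], [0.589, 0.1, 0.546], [0.61, 0.066, 0.443], [0.591, 0.082, 0.493], [0.591, 0.08, 0.463], [0.599, 0.069, 0.396], [0.597, 0.079, 0.304]]
```

View pics/crop1.png

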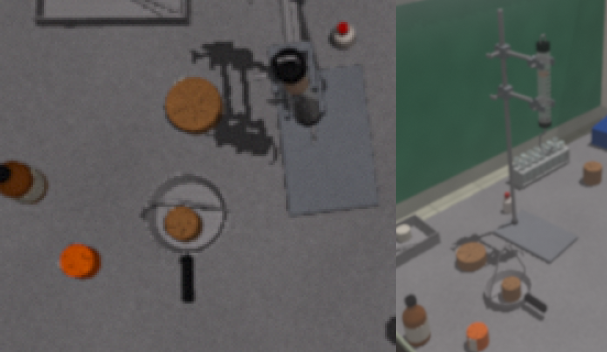

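The crop shows the handled pan with the brown pack inside it. That fits the description: the bail is at (185,208) and the handle at (187,278). The orange one at (80,262) is the lookalike, and the stand's tube is at (290,75). Next I'll refine the stand pose and move above the handle.

Run:
```python
from h import *
import pickle
from scipy.optimize import least_squares
cs=pickle.load(open("c0.pkl","rb")); 
for n,c in cs.items():
    w=cloud(c).reshape(-1,3); cam=-cv2.Rodrigues(np.array(c["rvec"],float))[0].T@np.array(c["tvec"]).ravel()
    print(n,"cam",cam)
    for nm,x0,r,lo,hi,rad in(("tube",(.603,.087),.015,.385,.42,.03),("tube2",(.603,.087),.015,.46,.52,.03),("rod",(.727,.1),.006,.15,.42,.02),("rod2",(.727,.1),.006,.56,.66,.02)):
        P=w[(w[:,2]>lo)&(w[:,2]<hi)&(np.hypot(w[:,0]-x0[0],w[:,1]-x0[1])<rad)]
        if len(P)<10: print(nm,len(P)); continue
        f=least_squares(lambda x:np.hypot(P[:,0]-x[0],P[:,1]-x[1])-r,x0,loss="soft_l1",f_scale=.002)
        print(nm,len(P),f.x.round(4),P.mean(0).round(4))
# plate edges by hue in top
c=cs["top"]; w=cloud(c); im=c["color"].astype(int)
m=((im[...,0]-im[...,2])>8)&(np.abs(w[...,2]-.01)<.012); m[:150]=0;m[235:]=0;m[:,:205]=0;m[:,275:]=0
m=cv2.morphologyEx(m.astype(np.uint8),cv2.MORPH_OPEN,np.ones((3,3)))>0
r=cv2.minAreaRect((w[m][:,:2]*1000).astype(np.float32)); print(m.sum(),r,cv2.boxPoints(r)); print(im[190,250],im[240,250],w[190,250],w[240,250])
m=(np.abs(w[...,0]-.6)<.03)&(np.abs(w[...,1]-.085)<.03)&(w[...,2]>.28)&(w[...,2]<.37); print("hook top",w[m].round(3).tolist())
ws=cloud(cs["side"]);m=(np.abs(ws[...,0]-.59)<.04)&(np.abs(ws[...,1]-.085)<.03)&(ws[...,2]>.28)&(ws[...,2]<.37); print("hook side",ws[m].round(3).tolist())
```

```text
top cam [ 0.34197313 -0.01694464  1.52892183]
tube 39 [0.6059 0.0823] [0.5941 0.0794 0.4018]
tube2 83 [0.6057 0.0824] [0.5938 0.0789 0.4905]
rod 55 [0.7304 0.0965] [0.7261 0.0939 0.3022]
rod2 113 [0.7299 0.0966] [0.7266 0.0955 0.607 ]
side cam [-0.17912412  0.83629093  0.94609515]
tube 112 [0.6034 0.084 ] [0.5942 0.0919 0.4016]
tube2 228 [0.6034 0.084 ] [0.5945 0.0918 0.4902]
rod 302 [0.7268 0.0987] [0.7236 0.1012 0.2934]
rod2 122 [0.7278 0.0986] [0.7243 0.101  0.5971]
0 ((0.0, 0.0), (0.0, 0.0), 0.0) [[0. 0.]
 [0. 0.]
 [0. 0.]
 [0. 0.]]
[97 92 92] [97 95 97] [0.66012412 0.04755911 0.01166619] [ 0.50148167  0.04872572 -0.0021751 ]
hook top [[0.609, 0.085, 0.298], [0.607, 0.082, 0.303], [0.605, 0.084, 0.303], [0.604, 0.081, 0.306], [0.602, 0.084, 0.303], [0.601, 0.081, 0.308], [0.599, 0.082, 0.304], [0.597, 0.081, 0.305], [0.597, 0.079, 0.304], [0.592, 0.08, 0.316], [0.593, 0.079, 0.307], [0.587, 0.08, 0.327], [0.589, 0.078, 0.318], [0.585, 0.082, 0.323], [0.584, 0.08, 0.327], [0.582, 0.08, 0.323]]
hook side [[0.604, 0.086, 0.366], [0.599, 0.087, 0.368], [0.601, 0.086, 0.364], [0.602, 
[... 611 characters left out ...]
5, 0.089, 0.316], [0.582, 0.081, 0.326], [0.618, 0.087, 0.311], [0.617, 0.084, 0.31], [0.581, 0.082, 0.324], [0.617, 0.088, 0.308], [0.615, 0.086, 0.308], [0.583, 0.084, 0.32], [0.579, 0.084, 0.322], [0.612, 0.088, 0.307], [0.582, 0.085, 0.317], [0.583, 0.08, 0.315], [0.614, 0.087, 0.302], [0.61, 0.087, 0.304], [0.587, 0.084, 0.312], [0.584, 0.083, 0.312], [0.606, 0.09, 0.303], [0.605, 0.087, 0.302], [0.606, 0.082, 0.3], [0.587, 0.084, 0.308], [0.584, 0.083, 0.309], [0.609, 0.084, 0.296], [0.603, 0.085, 0.299], [0.598, 0.086, 0.301], [0.595, 0.085, 0.302], [0.591, 0.084, 0.303], [0.588, 0.084, 0.305], [0.606, 0.083, 0.293], [0.597, 0.087, 0.299], [0.596, 0.084, 0.298], [0.591, 0.085, 0.301]]
```

```bash
cat >> h.py <<'E'
def plan(wps,start=None):
    """wps: (pos, yaw, lean, nrows) ; tool x at yaw, z down, leaned about tool-y by lean (pan x up). Prints rows."""
    if start is None:
        s=manip.read_state(); p,r=np.array(s["tcp_pos"]),R.from_quat(s["orientation"])
    else: p,r=np.array(start[0],float),tool(*start[1:])
    for pos,yaw,lean,n in wps:
        rt=tool(yaw,lean); pos=np.array(pos,float); dr=(r.inv()*rt).as_rotvec()/n; dp=(pos-p)/n
        for i in range(n):
            row=np.r_[r.inv().apply(dp)*1000,dr]; 
            rr=np.r_[row[:3].round(1),row[3:].round(4)]; print((rr+0.).tolist())
            p=p+r.apply(rr[:3]/1000); r=r*R.from_rotvec(rr[3:])
    print("end",p.round(4))
def tool(yaw,lean=0):
    # lean>0: handle end down (pan x axis up), degrees
    return R.from_euler("z",yaw,degrees=True)*R.from_euler("y",-lean,degrees=True)*R.from_euler("x",180,degrees=True)
E
python3 - <<'E'
from h import *
plan([([.48,-.25,.255],12,0,9),([.45,.05,.24],8,0,7),([.42,.26,.20],5,0,6),([.42,.27,.20],5,0,2)])
E
```

```text
[41.4, -28.5, 0.1, -0.0002, 0.0, 0.0136]
[41.0, -29.1, 0.1, -0.0002, 0.0, 0.0136]
[40.6, -29.7, 0.1, -0.0002, 0.0, 0.0136]
[40.2, -30.2, 0.1, -0.0002, 0.0, 0.0136]
[39.8, -30.7, 0.1, -0.0002, 0.0, 0.0136]
[39.3, -31.3, 0.1, -0.0002, 0.0, 0.0136]
[38.9, -31.8, 0.1, -0.0002, 0.0, 0.0136]
[38.5, -32.3, 0.1, -0.0002, 0.0, 0.0136]
[38.0, -32.9, 0.0, -0.0002, 0.0, 0.0136]
[4.7, -42.8, 2.1, 0.0001, 0.0, 0.01]
[4.3, -42.9, 2.1, 0.0001, 0.0, 0.01]
[3.9, -42.9, 2.1, 0.0001, 0.0, 0.01]
[3.4, -42.9, 2.1, 0.0001, 0.0, 0.01]
[3.0, -43.0, 2.1, 0.0001, 0.0, 0.01]
[2.6, -43.0, 2.1, 0.0001, 0.0, 0.01]
[2.1, -43.0, 2.1, 0.0001, 0.0, 0.01]
[-0.1, -35.4, 6.7, -0.0001, 0.0, 0.0087]
[-0.4, -35.4, 6.7, -0.0001, 0.0, 0.0087]
[-0.7, -35.4, 6.7, -0.0001, 0.0, 0.0087]
[-1.0, -35.3, 6.7, -0.0001, 0.0, 0.0087]
[-1.3, -35.3, 6.7, -0.0001, 0.0, 0.0087]
[-1.6, -35.3, 6.7, -0.0001, 0.0, 0.0087]
[0.4, -5.0, 0.0, 0.0001, 0.0001, 0.0]
[0.4, -5.0, 0.0, 0.0001, 0.0001, 0.0]
end [0.42   0.2701 0.1999]
```

Request:
move_arm --pt "41 -28.5 0 0 0 0.0136" --pt "41 -29 0 0 0 0.0136" --pt "40.6 -29.7 0 0 0 0.0136" --pt "40.2 -30.2 0 0 0 0.0136" --pt "39.8 -30.7 0 0 0 0.0136" --pt "39.3 -31.3 0 0 0 0.0136" --pt "38.9 -31.8 0 0 0 0.0136" --pt "38.5 -32.3 0 0 0 0.0136"

```text
clock: 1.1
tcp_pos: [0.4506, -0.2896, 0.2561]
orientation: [0.994, 0.111, -0.0, -0.0]
force: [0.6, -0.4, -0.2]
width: 0.0849
finger_force: 0.0
```

Request:
move_arm --pt "38 -33 0 0 0 0.0136" --pt "4.7 -43 2 0 0 0.01" --pt "4.3 -43 2 0 0 0.01" --pt "4 -43 2 0 0 0.01" --pt "3.4 -43 2 0 0 0.01" --pt "3 -43 2 0 0 0.01" --pt "2.6 -43 2 0 0 0.01" --pt "2 -43 2 0 0 0.01"

```text
clock: 2.1
tcp_pos: [0.4492, 0.0513, 0.2421]
orientation: [0.998, 0.069, -0.0, 0.0]
force: [-0.3, 1.1, -0.4]
width: 0.0853
finger_force: 0.0
```

Request:
move_arm --pt "0 -35 6.7 0 0 0.0087" --pt "-0.4 -35 6.7 0 0 0.0087" --pt "-0.7 -35 6.7 0 0 0.0087" --pt "-1 -35 6.7 0 0 0.0087" --pt "-1.3 -35 6.7 0 0 0.0087" --pt "-1.6 -35 6.7 0 0 0.0087" --pt "0.4 -5 0 0 0 0" --pt "0.4 -5 0 0 0 0"

```text
clock: 3.1
tcp_pos: [0.4201, 0.2675, 0.202]
orientation: [0.999, 0.043, -0.0, 0.0]
force: [0.6, -0.4, 0.0]
width: 0.0853
finger_force: 0.0
```

Run:
```python
from h import *
import pickle
s=st(); c=manip.read_camera("wrist"); pickle.dump(c,open("w1.pkl","wb"))
t=manip.read_camera("top"); pickle.dump(t,open("t1.pkl","wb"))
cv2.imwrite("pics/w1.png",c["color"]); w=cloud(c)
v,u=np.mgrid[:420,:560]; g=c["color"].max(-1)
m=(g<60)&(w[...,2]>.015)&(w[...,2]<.05)&(np.abs(w[...,0]-.45)<.06)&(np.abs(w[...,1]-.278)<.03)
P=w[m]; print(m.sum())
if m.sum():
    print(cv2.minAreaRect((P[:,:2]*1000).astype(np.float32)),P.mean(0))
m=(w[...,2]>.13)&(w[...,2]<.17)&(np.abs(w[...,0]-.54)<.05); print(m.sum(),w[m].mean(0) if m.sum() else 0)
print(proj(c,[[.45,.278,.04],[.541,.285,.158],[.541,.285,.0]]))
```

```text
clock 3.1
joint_pos [ 0.0885  0.1276 -0.789   1.8657  0.0976  1.1881 -2.2169]
tcp_pos [0.4201 0.2675 0.202 ]
orientation [ 9.991e-01  4.350e-02 -2.000e-04  3.000e-04]
force [ 0.5976 -0.4269  0.0352]
ft_torque [-0.0505 -0.0619 -0.0089]
width 0.0853
finger_force 0.0
1078
((447.18377685546875, 278.9915771484375), (64.76229858398438, 13.688737869262695), 2.622460126876831) [0.44860991 0.27884922 0.03957397]
893 [0.53855207 0.28318518 0.15006282]
[[267.91717145 161.92517298]
 [261.20528302  -4.29208849]
 [269.2021934   55.23928318]]
```

View pics/w1.png

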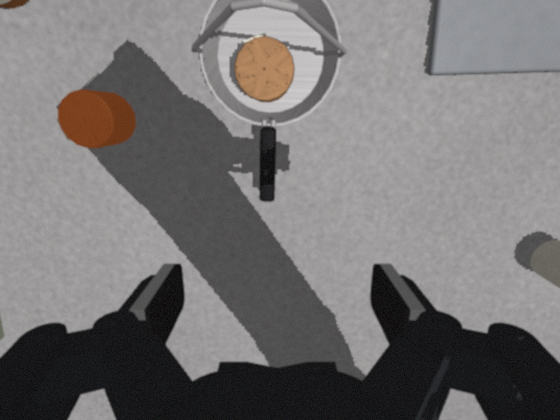

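The wrist view shows the handle at (267,163), measuring 65x14 mm with its top at z≈0.0396. That matches the given sizes. The brown pack is in the pan at (264,68), and the fingers have clear room on both sides. I'll descend and grip.

Run:
```python
from h import *
import pickle
c=pickle.load(open("w1.pkl","rb")); w=cloud(c)
m=(w[...,2]>.022)&(w[...,2]<.032)&(np.hypot(w[...,0]-.545,w[...,1]-.284)>.05)&(np.hypot(w[...,0]-.545,w[...,1]-.284)<.068)&(w[...,0]>.47)
P=w[m]; A=np.c_[2*P[:,:2],np.ones(len(P))]; x=np.linalg.lstsq(A,(P[:,:2]**2).sum(1),rcond=None)[0]; print(len(P),x[:2],np.sqrt(x[2]+x[:2]@x[:2]))
plan([([.455,.2793,.10],2.6,0,3),([.455,.2793,.036],2.6,0,4)])
```

```text
1714 [0.53928433 0.28419428] 0.057156057112173655
[11.8, -2.9, 34.1, 0.0, 0.0, 0.0137]
[11.8, -3.1, 34.1, 0.0, 0.0, 0.0137]
[11.7, -3.3, 34.1, 0.0, 0.0, 0.0137]
[0.0, 0.0, 16.0, 0.0, 0.0, 0.0]
[0.0, 0.0, 16.0, 0.0, 0.0, 0.0]
[0.0, 0.0, 16.0, 0.0, 0.0, 0.0]
[0.0, 0.0, 16.0, 0.0, 0.0, 0.0]
end [0.4549 0.2793 0.0359]
```

Request:
move_arm --pt "11 -3 34 0 0 0.0137" --pt "11 -3 34 0 0 0.0137" --pt "11 -3.3 34 0 0 0.0137" --pt "0 0 16 0 0 0" --pt "0 0 16 0 0 0" --pt "0 0 16 0 0 0" --pt "0 0 16 0 0 0" --pt "0 0 0 0 0 0"

```text
clock: 4.2
tcp_pos: [0.4516, 0.2793, 0.0351]
orientation: [1.0, 0.023, -0.001, 0.0]
force: [0.4, 0.7, 0.8]
width: 0.0856
finger_force: 0.0
```

Request:
move_arm --pt "0 0 0 0 0 0" --pt "0 0 0 0 0 0" --pt "0 0 0 0 0 0" --pt "0 0 0 0 0 0" --pt "0 0 0 0 0 0" --pt "0 0 0 0 0 0" --pt "0 0 0 0 0 0" --pt "0 0 0 0 0 0" --claw 0

```text
clock: 5.2
tcp_pos: [0.4524, 0.2798, 0.0364]
orientation: [1.0, 0.023, 0.0, -0.0]
force: [-1.7, -0.7, 5.3]
width: 0.0128
finger_force: 60.5
```

Run:
```python
from h import *
st()
```

```text
clock 5.2
joint_pos [-0.0327  0.4184 -0.7056  1.9431  0.3429  0.9012 -2.4368]
tcp_pos [0.4524 0.2798 0.0364]
orientation [ 9.997e-01  2.300e-02  2.000e-04 -0.000e+00]
force [-1.7187 -0.7266  5.317 ]
ft_torque [-0.2749  0.2387  0.0039]
width 0.0128
finger_force 60.5232
```

Request:
move_arm --pt "0 0 -3 0 0 0" --pt "0 0 -6 0 0 0" --pt "0 0 -10 0 0 0" --pt "0 0 -12 0 0 0" --pt "0 0 -12 0 0 0" --pt "0 0 -10 0 0 0" --pt "0 0 -5 0 0 0" --pt "0 0 -2 0 0 0"

```text
clock: 6.2
tcp_pos: [0.4523, 0.2796, 0.0964]
orientation: [1.0, 0.023, 0.0, -0.0]
force: [1.0, -0.4, -3.8]
width: 0.0135
finger_force: 59.4
```

Request:
move_arm --pt "0 0 0 0 0 0" --pt "0 0 0 0 0 0" --pt "0 0 0 0 0 0" --pt "0 0 0 0 0 0" --pt "0 0 0 0 0 0" --pt "0 0 0 0 0 0" --pt "0 0 0 0 0 0" --pt "0 0 0 0 0 0"

```text
clock: 7.2
tcp_pos: [0.4523, 0.2797, 0.0962]
orientation: [1.0, 0.023, 0.0, -0.0]
force: [0.1, -1.1, -4.2]
width: 0.013
finger_force: 59.4
```

Run:
```python
from h import *
import pickle
s=st()
for i in range(3): x=manip.read_camera("side"); f=manip.read_state(); print(np.round(f["force"],2),np.round(f["ft_torque"],3))
c=manip.read_camera("top"); pickle.dump((c,x),open("l1.pkl","wb"))
for n,k in(("top",c),("side",x)):
    w=cloud(k); p=s["tcp_pos"]
    m=(np.hypot(w[...,0]-.54,w[...,1]-.284)<.03)&(w[...,2]>.17)&(w[...,2]<.24); P=w[m]; print(n,m.sum()); P=P[np.argsort(P[:,2])]; print(P[-14:].round(3).tolist())
    m=(np.hypot(w[...,0]-.54,w[...,1]-.284)<.068)&(w[...,2]>.06)&(w[...,2]<.095)&(np.hypot(w[...,0]-.54,w[...,1]-.284)>.05); P=w[m]; print("rim fit",m.sum(),np.linalg.lstsq(np.c_[P[:,:2]-[.54,.284],np.ones(len(P))],P[:,2],rcond=None)[0])
cv2.imwrite("pics/l1.png",np.hstack([cv2.resize(x["color"][200:340,130:310],None,fx=2,fy=2),cv2.resize(c["color"][180:320,110:290],None,fx=2,fy=2)]))
```

```text
clock 7.2
joint_pos [ 0.0101  0.3328 -0.7452  1.9012  0.2651  1.0077 -2.3757]
tcp_pos [0.4523 0.2797 0.0962]
orientation [ 0.9997  0.023   0.     -0.    ]
force [ 0.148  -1.0941 -4.1659]
ft_torque [0.0201 0.2662 0.016 ]
width 0.013
finger_force 59.3518
[ 0.55 -0.43 -4.42] [-0.001  0.247 -0.049]
[-0.42  0.41 -2.76] [-0.004  0.268 -0.006]
[-0.94  0.13 -4.21] [-0.003  0.274  0.025]
top 36
[[0.542, 0.294, 0.214], [0.542, 0.291, 0.214], [0.542, 0.277, 0.214], [0.545, 0.269, 0.214], [0.542, 0.296, 0.215], [0.542, 0.282, 0.216], [0.544, 0.282, 0.217], [0.542, 0.279, 0.217], [0.542, 0.274, 0.217], [0.544, 0.274, 0.217], [0.542, 0.285, 0.218], [0.544, 0.285, 0.218], [0.544, 0.276, 0.218], [0.541, 0.287, 0.219]]
rim fit 270 [-0.0242029  -0.04023478  0.07946003]
side 37
[[0.541, 0.295, 0.209], [0.539, 0.294, 0.21], [0.537, 0.298, 0.21], [0.538, 0.301, 0.212], [0.536, 0.275, 0.214], [0.537, 0.295, 0.215], [0.54, 0.281, 0.215], [0.538, 0.29, 0.215], [0.536, 0.278, 0.216], [0.538, 0.293, 0.217], [0.536, 0.281, 0.217], [0.537, 0.287, 0.217], [0.538, 0.29, 0.218], [0.539, 0.285, 0.218]]
rim fit 291 [0.05125018 0.02530856 0.07631755]
```

View pics/l1.png

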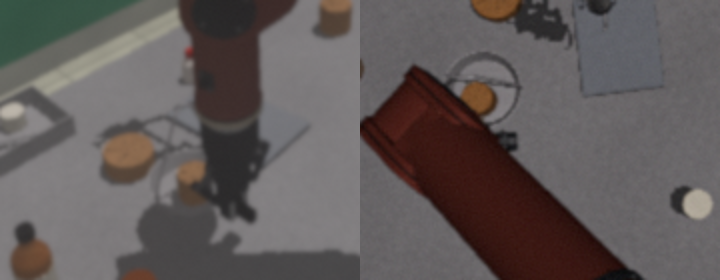

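The side crop at left shows the pan held level in the gripper, with the pack in it at (190,180). The top crop at right shows the bail clear of things at (483,83). The bail-to-hook offset agrees between both cameras to about 1 mm. Next is the move to the approach point, giving the pan its lean on the way.

Run:
```python
from h import *
plan([([.4600,.0662,.214],6.7,6.3,24)])
```

```text
[-0.1, 8.9, -4.9, 0.0002, 0.0046, -0.0029]
[-0.1, 8.9, -4.9, 0.0002, 0.0046, -0.0029]
[-0.1, 8.9, -4.9, 0.0002, 0.0046, -0.0029]
[-0.1, 8.9, -4.9, 0.0002, 0.0046, -0.0029]
[-0.1, 8.9, -4.9, 0.0002, 0.0046, -0.0029]
[-0.1, 8.9, -4.9, 0.0002, 0.0046, -0.0029]
[-0.1, 8.9, -4.9, 0.0002, 0.0046, -0.0029]
[-0.1, 8.9, -4.9, 0.0002, 0.0046, -0.0029]
[-0.1, 8.9, -4.9, 0.0002, 0.0046, -0.0029]
[-0.1, 8.9, -4.9, 0.0002, 0.0046, -0.0029]
[-0.1, 8.9, -4.9, 0.0002, 0.0046, -0.0029]
[-0.1, 8.9, -4.9, 0.0002, 0.0046, -0.0029]
[-0.1, 8.9, -4.9, 0.0002, 0.0046, -0.0029]
[-0.1, 8.9, -4.9, 0.0002, 0.0046, -0.0029]
[-0.1, 8.9, -4.9, 0.0002, 0.0046, -0.0029]
[-0.1, 8.9, -4.9, 0.0002, 0.0046, -0.0029]
[-0.1, 8.9, -4.9, 0.0002, 0.0046, -0.0029]
[-0.1, 8.9, -5.0, 0.0002, 0.0046, -0.0029]
[-0.1, 8.9, -5.0, 0.0002, 0.0046, -0.0029]
[-0.1, 8.9, -5.0, 0.0002, 0.0046, -0.0029]
[-0.1, 8.9, -5.0, 0.0002, 0.0046, -0.0029]
[-0.2, 8.9, -5.0, 0.0002, 0.0046, -0.0029]
[-0.2, 8.9, -5.0, 0.0002, 0.0046, -0.0029]
[-0.2, 8.9, -5.0, 0.0002, 0.0046, -0.0029]
end [0.4603 0.0659 0.2138]
```

Request:
move_arm --pt "0 4 -5 0 0.0046 -0.003" --pt "0 7 -5 0 0.0046 -0.003" --pt "0 9 -5 0 0.0046 -0.003" --pt "0 9 -5 0 0.0046 -0.003" --pt "0 9 -5 0 0.0046 -0.003" --pt "0 9 -5 0 0.0046 -0.003" --pt "0 9 -5 0 0.0046 -0.003" --pt "0 9 -5 0 0.0046 -0.003"

```text
clock: 8.4
tcp_pos: [0.4554, 0.2141, 0.1365]
orientation: [0.999, 0.035, 0.019, -0.0]
force: [-0.1, -0.1, -3.8]
width: 0.0131
finger_force: 59.3
```

Request:
move_arm --pt "0 10 -5 0 0.0046 -0.003" --pt "0 10 -5 0 0.0046 -0.003" --pt "0 10 -5 0 0.0046 -0.003" --pt "0 10 -5 0 0.0046 -0.003" --pt "0 10 -5 0 0.0046 -0.003" --pt "0 10 -5 0 0.0046 -0.003" --pt "0 10 -5 0 0.0046 -0.003" --pt "0 10 -5 0 0.0046 -0.003"

```text
clock: 9.4
tcp_pos: [0.4597, 0.1342, 0.1765]
orientation: [0.998, 0.047, 0.037, -0.001]
force: [-1.0, 0.8, -4.2]
width: 0.0129
finger_force: 59.3
```

Request:
move_arm --pt "0 10 -5 0 0.0046 -0.003" --pt "0 10 -5 0 0.0046 -0.003" --pt "0 10 -5 0 0.0046 -0.003" --pt "0 10 -5 0 0.0046 -0.003" --pt "0 10 -5 0 0.0046 -0.003" --pt "0 7 -5 0 0.0046 -0.003" --pt "0 5 -5 0 0.0046 -0.003" --pt "0 2 -3 0 0.0046 -0.003"

```text
clock: 10.4
tcp_pos: [0.4629, 0.0708, 0.2145]
orientation: [0.997, 0.059, 0.055, -0.001]
force: [0.2, -0.8, -3.3]
width: 0.0132
finger_force: 59.4
```

```bash
cat >> h.py <<'E'
def bailpos(c,c0,r=.035,zl=.31,zh=.37):
    w=cloud(c); m=(np.hypot(w[...,0]-c0[0],w[...,1]-c0[1])<r)&(w[...,2]>zl)&(w[...,2]<zh); P=w[m]; return P[np.argsort(P[:,2])]
E
python3 - <<'E'
from h import *
import pickle
s=st(); r=R.from_quat(s["orientation"]); print(r.as_matrix().round(4))
pb=np.array(s["tcp_pos"])+r.apply([.0887,0,-.119]); print("bail pred",pb)
x=manip.read_camera("side"); c=manip.read_camera("top"); pickle.dump((c,x),open("a1.pkl","wb"))
for n,k in(("top",c),("side",x)):
    P=bailpos(k,pb); print(n,len(P),P[-16:].round(3).tolist())
cv2.imwrite("pics/a1.png",np.hstack([cv2.resize(x["color"][100:310,170:310],None,fx=2.5,fy=2.5),cv2.resize(c["color"][120:260,180:300],None,fx=3.0,fy=3.75)]))
E
```

```text
clock 10.4
joint_pos [ 0.3923 -0.065  -0.6186  1.9973 -0.0245  1.0876 -1.6699]
tcp_pos [0.4629 0.0708 0.2145]
orientation [ 0.9967  0.059   0.0554 -0.0013]
force [ 0.1756 -0.7671 -3.2506]
ft_torque [-0.0344  0.4621  0.0044]
width 0.0132
finger_force 59.3527
[[ 0.9869  0.1177  0.1103]
 [ 0.1174 -0.993   0.0091]
 [ 0.1106  0.004  -0.9939]]
bail pred [0.53735489 0.080116   0.34260859]
top 32 [[0.541, 0.068, 0.342], [0.541, 0.076, 0.343], [0.536, 0.091, 0.343], [0.541, 0.081, 0.343], [0.54, 0.066, 0.344], [0.538, 0.091, 0.344], [0.538, 0.073, 0.344], [0.54, 0.073, 0.344], [0.538, 0.076, 0.344], [0.538, 0.088, 0.345], [0.54, 0.083, 0.345], [0.54, 0.078, 0.345], [0.538, 0.083, 0.346], [0.538, 0.085, 0.346], [0.537, 0.08, 0.349], [0.537, 0.078, 0.349]]
side 35 [[0.536, 0.066, 0.332], [0.538, 0.068, 0.332], [0.534, 0.097, 0.332], [0.537, 0.07, 0.336], [0.533, 0.098, 0.337], [0.536, 0.095, 0.338], [0.537, 0.069, 0.339], [0.533, 0.09, 0.34], [0.531, 0.096, 0.34], [0.533, 0.094, 0.341], [0.535, 0.088, 0.341], [0.537, 0.074, 0.342], [0.537, 0.087, 0.343], [0.533, 0.087, 0.345], [0.536, 0.083, 0.346], [0.532, 0.083, 0.347]]
```

View pics/a1.png

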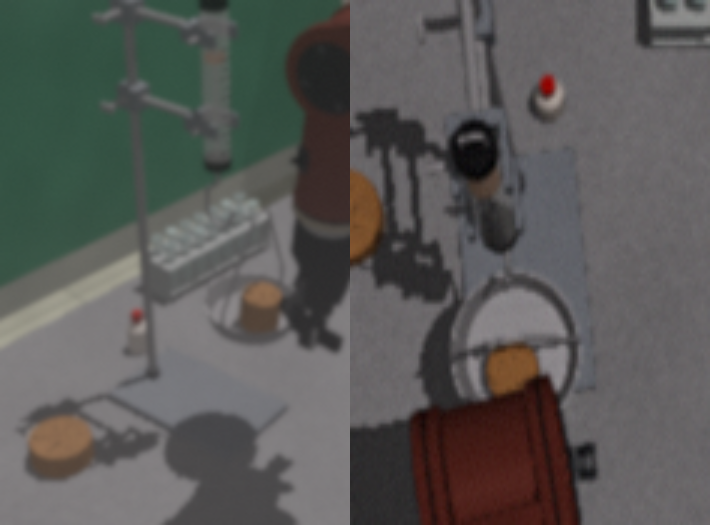

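The side crop at left shows the pan leaned, with the pack steady and the bail short of the hook. In the top crop at right the bail is at about (513,343) and the hook at (505,255). The bail sits about 5 mm too far to +y. I'll correct that and go forward over the tip, with about 16 mm of clearance.

Request:
move_arm --pt "3 2.5 0.3 0 0 0" --pt "6 2.5 0.7 0 0 0" --pt "9 0 1 0 0 0" --pt "10 0 1.1 0 0 0" --pt "10 0 1.1 0 0 0" --pt "10 0 1.1 0 0 0" --pt "9 0 1 0 0 0" --pt "6 0 0.7 0 0 0"

```text
clock: 11.5
tcp_pos: [0.527, 0.0736, 0.2141]
orientation: [0.997, 0.059, 0.055, -0.001]
force: [0.9, 0.3, -3.6]
width: 0.013
finger_force: 59.3
```

Run:
```python
from h import *
import pickle
s=st(); r=R.from_quat(s["orientation"])
pb=np.array(s["tcp_pos"])+r.apply([.0887,0,-.119]); print("bail pred",pb)
x=manip.read_camera("side"); c=manip.read_camera("top"); pickle.dump((c,x),open("a2.pkl","wb"))
print(proj(x,[pb,[.604,.084,.3]]))
print(np.mean([[*(lambda s:(*s["force"],*s["ft_torque"]))(manip.read_state())] for _ in range(1)],0).round(3))
cv2.imwrite("pics/a2.png",np.hstack([cv2.resize(x["color"][140:240,210:310],None,fx=4,fy=4,interpolation=3),cv2.resize(c["color"][140:240,180:280],None,fx=4,fy=4,interpolation=3)]))
```

```text
clock 11.5
joint_pos [ 0.3677  0.0904 -0.6262  1.8659  0.0803  1.0948 -1.7392]
tcp_pos [0.527  0.0736 0.2141]
orientation [ 0.9967  0.059   0.0551 -0.0014]
force [ 0.8682  0.3133 -3.6129]
ft_torque [-0.0829  0.4139  0.0069]
width 0.013
finger_force 59.3346
bail pred [0.60149718 0.08290761 0.34211356]
[[257.65857675 177.10880402]
 [257.07412712 189.43383503]]
[-0.145 -0.138 -4.091 -0.047  0.416  0.061]
```

View pics/a2.png

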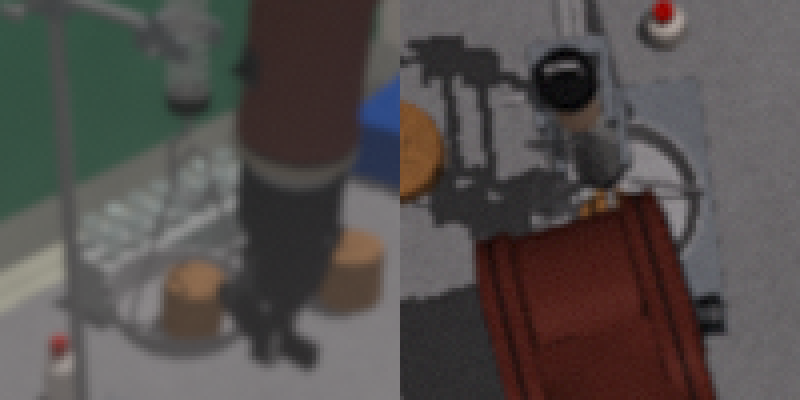

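The side crop at left shows the hook's shank at (180,140) above the pan, with the bail next to it and the arm clear of the tube. The top crop shows the bail under the tube at about (600,190). The predicted bail point is 3 mm short of the saddle line, between tip and shank, so I'm lowering.

Request:
move_arm --pt "0 0 3 0 0 0" --pt "-0.3 0 4.5 0 0 0" --pt "-0.3 0 5 0 0 0" --pt "-0.3 0 5 0 0 0" --pt "-0.3 0 5 0 0 0" --pt "-0.3 0 5 0 0 0" --pt "-0.3 0 5 0 0 0" --pt "-0.3 0 4 0 0 0"

```text
clock: 12.6
tcp_pos: [0.5283, 0.0736, 0.1773]
orientation: [0.997, 0.059, 0.055, -0.001]
force: [-0.6, 0.2, -3.7]
width: 0.0126
finger_force: 59.3
```

Request:
move_arm --pt "-0.1 0 2 0 0 0" --pt "-0.1 0 2 0 0 0" --pt "-0.2 0 2 0 0 0" --pt "-0.2 0 2 0 0 0" --pt "-0.2 0 2 0 0 0" --pt "-0.2 0 2 0 0 0" --pt "-0.2 0 2 0 0 0" --pt "-0.2 0 2 0 0 0"

```text
clock: 13.6
tcp_pos: [0.5288, 0.0735, 0.1615]
orientation: [0.997, 0.059, 0.055, -0.001]
force: [-0.0, -1.1, -1.4]
width: 0.0127
finger_force: 59.5
```

```bash
cat >> h.py <<'E'
def sense(n=6):
    f=[]
    for _ in range(n): manip.read_camera("side"); s=manip.read_state(); f.append(np.r_[s["force"],s["ft_torque"]])
    s=manip.read_state(); r=R.from_quat(s["orientation"]); pb=np.array(s["tcp_pos"])+r.apply([.0887,0,-.119])
    print("t",s["clock"],"bail",pb.round(4),"F/T",np.mean(f,0).round(3),"std",np.std(f,0).round(2))
E
python3 - <<'E'
from h import *
sense(6)
E
```

```text
t 13.9 bail [0.6032 0.0828 0.2897] F/T [ 3.200e-02  6.800e-02 -2.267e+00 -4.800e-02  3.420e-01 -1.000e-03] std [0.49 0.32 0.27 0.04 0.03 0.02]
```

Contact is felt: Fz went from about −3.8 N to about −2.3 N. I'm easing down further while checking the pack's offset in the earlier image.

Request:
move_arm --pt "-0.2 0 2 0 0 0" --pt "-0.3 0 3 0 0 0" --pt "-0.3 0 3 0 0 0" --pt "-0.3 0 3 0 0 0" --pt "-0.3 0 3 0 0 0" --pt "-0.3 0 3 0 0 0" --pt "-0.3 0 2 0 0 0" --pt "-0.1 0 1 0 0 0"

```text
clock: 14.9
tcp_pos: [0.5289, 0.0734, 0.1414]
orientation: [0.997, 0.059, 0.055, -0.001]
force: [0.0, -0.4, -1.1]
width: 0.0134
finger_force: 59.7
```

Run:
```python
from h import *
import pickle
sense(8)
c=pickle.load(open("w1.pkl","rb")); w=cloud(c); im=c["color"].astype(int)
m=(im[...,2]-im[...,0]>25)&(np.hypot(w[...,0]-.53,w[...,1]-.284)<.05)
P=w[m]; print("pack z hist",np.percentile(P[:,2],[5,25,50,75,95])); z=np.percentile(P[:,2],90); Q=P[P[:,2]>z-.005]; print(cv2.minEnclosingCircle((Q[:,:2]*1000).astype(np.float32)),Q.mean(0))
c=pickle.load(open("t1.pkl","rb")); w=cloud(c); im=c["color"].astype(int)
```

```text
t 15.3 bail [0.6034 0.0828 0.2696] F/T [ 0.85  -0.13  -1.117 -0.035  0.17  -0.019] std [0.43 0.42 0.49 0.03 0.02 0.03]
pack z hist [0.04679825 0.04846114 0.04923761 0.04996429 0.05082554]
((524.1893310546875, 286.8791809082031), 23.67555809020996) [0.52421121 0.28689574 0.04921508]
```

Request:
move_arm --pt "-0.2 0 2 0 0 0" --pt "-0.2 0 2 0 0 0" --pt "-0.2 0 2 0 0 0" --pt "-0.2 0 2 0 0 0" --pt "-0.1 0 1 0 0 0" --pt "-0.1 0 1 0 0 0" --pt "-0.1 0 1 0 0 0" --pt "-0.1 0 1 0 0 0"

```text
clock: 16.3
tcp_pos: [0.529, 0.0734, 0.1294]
orientation: [0.997, 0.059, 0.055, -0.001]
force: [0.1, 0.4, 0.4]
width: 0.013
finger_force: 59.8
```

Run:
```python
from h import *
sense(16)
```

```text
t 17.1 bail [0.6035 0.0828 0.2575] F/T [ 0.741 -0.035 -0.113 -0.02   0.1   -0.005] std [0.41 0.36 0.53 0.03 0.03 0.03]
```

Request:
move_arm --pt "0.5 0 0.2 0 0 0" --pt "0.5 0 0.2 0 0 0" --pt "0.5 0 0.2 0 0 0" --pt "0.5 0 0.2 0 0 0" --pt "0.5 0 0.2 0 0 0" --pt "0 0 0 0 0 0" --pt "0 0 0 0 0 0" --pt "0 0 0 0 0 0"

```text
clock: 18.1
tcp_pos: [0.5315, 0.0737, 0.1287]
orientation: [0.997, 0.059, 0.055, -0.001]
force: [-2.0, -0.9, -0.7]
width: 0.0131
finger_force: 59.8
```

Run:
```python
from h import *
import pickle
sense(24)
x=manip.read_camera("side"); c=manip.read_camera("top"); pickle.dump((c,x),open("a3.pkl","wb"))
for n,k in(("top",c),("side",x)):
    P=bailpos(k,(.604,.083),.04,.235,.30); P=P[np.argsort(P[:,2])]; print(n,len(P),P[::max(1,len(P)//30)].round(3).tolist())
cv2.imwrite("pics/a3.png",cv2.resize(x["color"][145:245,205:305],None,fx=6,fy=6,interpolation=3))
```

```text
t 19.3 bail [0.606  0.0831 0.2567] F/T [-1.953 -1.344 -0.222 -0.099  0.28  -0.105] std [0.47 0.51 0.64 0.04 0.03 0.04]
top 47 [[0.605, 0.103, 0.237], [0.605, 0.106, 0.238], [0.61, 0.059, 0.241], [0.609, 0.062, 0.242], [0.612, 0.062, 0.243], [0.609, 0.065, 0.246], [0.606, 0.102, 0.247], [0.611, 0.065, 0.247], [0.607, 0.067, 0.251], [0.61, 0.067, 0.251], [0.605, 0.099, 0.252], [0.607, 0.07, 0.253], [0.61, 0.069, 0.254], [0.61, 0.075, 0.254], [0.607, 0.072, 0.255], [0.609, 0.083, 0.255], [0.604, 0.093, 0.256], [0.609, 0.072, 0.257], [0.609, 0.085, 0.257], [0.607, 0.093, 0.257], [0.609, 0.077, 0.257], [0.604, 0.096, 0.257], [0.604, 0.08, 0.257], [0.612, 0.083, 0.257], [0.612, 0.085, 0.258], [0.614, 0.083, 0.258], [0.606, 0.088, 0.259], [0.606, 0.077, 0.259], [0.606, 0.08, 0.259], [0.606, 0.09, 0.259], [0.617, 0.082, 0.26], [0.6, 0.082, 0.26], [0.606, 0.082, 0.26], [0.603, 0.09, 0.261], [0.606, 0.074, 0.261], [0.597, 0.082, 0.261], [0.605, 0.085, 0.262], [0.6, 0.08, 0.262], [0.603, 0.082, 0.263], [0.613, 0.085, 0.264], [0.594, 0.079, 0.265], [0.596, 0.079, 0.266], [0.594, 0.082, 0.266], [
[... 697 characters left out ...]
0.088, 0.259], [0.603, 0.082, 0.259], [0.597, 0.084, 0.259], [0.594, 0.082, 0.259], [0.603, 0.086, 0.261], [0.611, 0.087, 0.261], [0.588, 0.08, 0.261], [0.614, 0.084, 0.263], [0.587, 0.086, 0.264], [0.613, 0.089, 0.265], [0.615, 0.087, 0.267], [0.617, 0.089, 0.267], [0.587, 0.085, 0.267], [0.584, 0.084, 0.268], [0.617, 0.085, 0.268], [0.619, 0.087, 0.269], [0.582, 0.082, 0.272], [0.583, 0.085, 0.272], [0.618, 0.088, 0.273], [0.583, 0.085, 0.276], [0.585, 0.079, 0.276], [0.58, 0.084, 0.277], [0.617, 0.089, 0.278], [0.619, 0.087, 0.279], [0.621, 0.085, 0.281], [0.58, 0.08, 0.282], [0.579, 0.085, 0.285], [0.619, 0.086, 0.286], [0.619, 0.086, 0.289], [0.617, 0.088, 0.294], [0.617, 0.089, 0.298]]
```

View pics/a3.png

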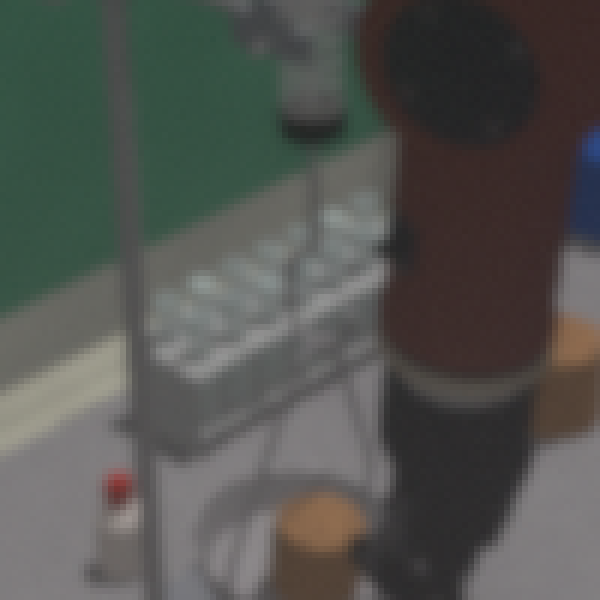

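The side view shows the bail held in the hook at about (335,330), with the tip and shank on either side and the tube above at (312,120). The pack is upright at (322,540). I overshot sideways and feel −2 N in x, so I'll back off 1.7 mm and lower 2 mm.

Request:
move_arm --pt "-0.5 0 -0.1 0 0 0" --pt "-0.5 0 0 0 0 0" --pt "-0.5 0 0 0 0 0" --pt "-0.3 0 0 0 0 0" --pt "-0.1 0 1 0 0 0" --pt "-0.1 0 1 0 0 0" --pt "0 0 0 0 0 0" --pt "0 0 0 0 0 0"

```text
clock: 20.4
tcp_pos: [0.5299, 0.0735, 0.1267]
orientation: [0.997, 0.059, 0.055, -0.001]
force: [2.7, -0.7, -0.2]
width: 0.0131
finger_force: 59.8
```

Run:
```python
from h import *
sense(24)
```

```text
t 21.6 bail [0.6043 0.0828 0.2546] F/T [ 2.433 -0.814 -0.149 -0.066 -0.03  -0.088] std [0.38 0.5  0.51 0.03 0.03 0.04]
```

Request:
move_arm --pt "0.3 0.1 0 0 0 0" --pt "0.3 0.1 0 0 0 0" --pt "0.2 0.1 0.5 0 0 0" --pt "0 0.1 0.5 0 0 0" --pt "0 0 0.5 0 0 0" --pt "0 0 0 0 0 0" --pt "0 0 0 0 0 0" --pt "0 0 0 0 0 0"

```text
clock: 22.6
tcp_pos: [0.5308, 0.0733, 0.1252]
orientation: [0.997, 0.059, 0.055, -0.001]
force: [0.2, -0.2, 0.2]
width: 0.013
finger_force: 59.8
```

Run:
```python
from h import *
sense(24)
```

```text
t 23.8 bail [0.6053 0.0826 0.2532] F/T [-0.016 -0.071  0.052 -0.024  0.124 -0.018] std [0.64 0.36 0.58 0.03 0.03 0.03]
```

Request:
move_arm --pt "0.36 0 0.27 0 0.003 0" --pt "0.36 0 0.27 0 0.003 0" --pt "0.36 0 0.27 0 0.003 0" --pt "0.36 0 0.27 0 0.003 0" --pt "0 0 0 0 0 0" --pt "0 0 0 0 0 0" --pt "0 0 0 0 0 0" --pt "0 0 0 0 0 0"

```text
clock: 24.8
tcp_pos: [0.5323, 0.0734, 0.1243]
orientation: [0.996, 0.059, 0.061, -0.002]
force: [-0.9, 0.6, 0.2]
width: 0.0132
finger_force: 59.8
```

Run:
```python
from h import *
sense(20)
```

```text
t 25.8 bail [0.6053 0.0826 0.2532] F/T [-0.051  0.15  -0.193 -0.026  0.136 -0.019] std [0.55 0.54 0.58 0.03 0.03 0.03]
```

The forces are all about zero, so the spring carries everything. I'm releasing gently with a small opening.

Request:
move_arm --pt "0 0 0 0 0 0" --pt "0 0 0 0 0 0" --pt "0 0 0 0 0 0" --pt "0 0 0 0 0 0" --pt "0 0 0 0 0 0" --pt "0 0 0 0 0 0" --pt "0 0 0 0 0 0" --pt "0 0 0 0 0 0" --claw 18

```text
clock: 26.8
tcp_pos: [0.5323, 0.0734, 0.1243]
orientation: [0.996, 0.059, 0.061, -0.002]
force: [0.9, 0.1, -0.1]
width: 0.0181
finger_force: 0.0
```

Run:
```python
from h import *
import pickle
sense(6)
L=[]
for i in range(10):
    c=manip.read_camera("wrist"); w=cloud(c); im=c["color"]
    if i==0: cv2.imwrite("pics/r1.png",im)
    o=(im[...,2].astype(int)-im[...,0]>25)&(np.hypot(w[...,0]-.59,w[...,1]-.083)<.06)&(w[...,2]>.1); P=w[o]
    L.append(np.r_[o.sum(),np.median(P,0)] if o.sum() else [0,0,0,0])
print(np.round(L,4).tolist())
```

```text
t 27.1 bail [0.6053 0.0825 0.2532] F/T [-0.134  0.115  0.301 -0.048  0.119  0.007] std [0.62 0.19 0.34 0.02 0.03 0.03]
[[16856.0, 0.6009, 0.084, 0.1463], [16853.0, 0.6009, 0.084, 0.1463], [16865.0, 0.6009, 0.084, 0.1463], [16863.0, 0.6009, 0.084, 0.1463], [16871.0, 0.6009, 0.084, 0.1463], [16871.0, 0.6009, 0.084, 0.1463], [16868.0, 0.6009, 0.084, 0.1463], [16851.0, 0.6009, 0.084, 0.1463], [16880.0, 0.6009, 0.084, 0.1463], [16863.0, 0.6009, 0.084, 0.1463]]
```

View pics/r1.png

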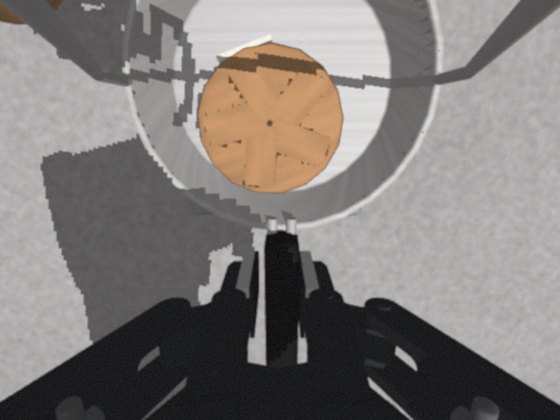

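The wrist view shows the pan hanging still, with the handle at (283,290) free between the open fingers and the pack standing in the dish at (270,122). I'll open wider and withdraw along the tool axis, then back.

Request:
move_arm --pt "0 0 0 0 0 0" --pt "0 0 0 0 0 0" --pt "0 0 0 0 0 0" --pt "0 0 0 0 0 0" --pt "0 0 -3 0 0 0" --pt "0 0 -5 0 0 0" --pt "0 0 -7 0 0 0" --pt "0 0 -8 0 0 0" --claw 50

```text
clock: 28.6
tcp_pos: [0.5296, 0.0732, 0.1478]
orientation: [0.996, 0.059, 0.061, -0.002]
force: [-0.3, -0.4, -0.5]
width: 0.0498
finger_force: 0.0
```

Request:
move_arm --pt "0 0 -10 0 0 0" --pt "-3 0 -10 0 0 0" --pt "-6 0 -10 0 0 0" --pt "-10 0 -10 0 0 0" --pt "-15 0 -5 0 0 0" --pt "-15 0 0 0 0 0" --pt "-15 0 0 0 0 0" --pt "-10 0 0 0 0 0"

```text
clock: 29.6
tcp_pos: [0.45, 0.0638, 0.1825]
orientation: [0.996, 0.059, 0.061, -0.001]
force: [0.1, 0.3, -0.0]
width: 0.0502
finger_force: 0.0
```

Run:
```python
from h import *
sense(3)
a=manip.read_camera("side"); sum(manip.read_camera("side")["depth"][0,0] for _ in range(4)); b=manip.read_camera("side")
d=cv2.absdiff(a["color"],b["color"])[140:320,190:300]; print("motion",d.max(),d.mean())
cv2.imwrite("pics/f1.png",cv2.resize(b["color"][100:320,180:400],None,fx=2.6,fy=2.6,interpolation=3))
```

```text
t 29.75 bail [0.5238 0.073  0.3117] F/T [-0.063 -0.377 -0.218 -0.03   0.132  0.004] std [0.41 0.24 0.11 0.02 0.05 0.01]
motion 12 0.6242929292929293
```

View pics/f1.png

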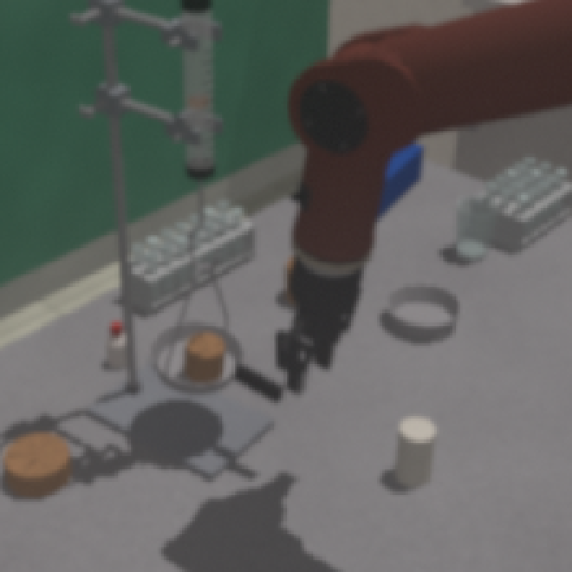

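The side view shows the pan hanging by its bail in the hook at about (203,270), with the pack in it at (205,357). The gripper is clear of the handle, and two frames show no motion beyond image noise. I'm handing in.

```bash
python3 -c "
from cell import manip
print(manip.job_done())"
```

```text
the job is handed in; nothing more can be done
None
```

The pan hangs free and still by its bail in the balance hook with the pack in it, the gripper is clear, no bystander was touched, and the job was handed in at about 30 s of the 64 s allowed.

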